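Turn an input module in a slide-jaw holder so its sockets face up

ROBOT

A 6-joint arm with a two-finger parallel gripper is mounted at the origin on the work surface. World frame = base frame: x ahead of the robot, y to its left, z up, the work surface at z = 0. Lengths are in m, angles in rad, forces in N, time in s.
With the tool pointing down it reaches from about 0.35 to 0.975 m from the base axis. Payload 17.4 kg.
Tool frame: the origin (TCP) lies on the centre line of the jaws, within the pads' length; the fingertips stand 22 mm ahead of it and the grasp point (between the pads) lies 3 mm ahead of it (robot.finger_overhang is the distance from the TCP to the fingertips, in m); z points along the fingers, y is the line along which they close (so a half turn about z gives the same grasp; the last joint's range is limited). The gripper opens to 85 mm and grips with 20 to 120 N. Pads are 22 mm wide; open, the fingers measure 114 mm over their backs; the gripper's body (76 mm by 85 mm) begins 54 mm behind the grasp point. The pads swing forward as they close: fully open they stand 13 mm farther back than shut.
Start: joints at [-1.374, 0.116, 1.442, -0, 1.584, -0.038], TCP at [0.157, -0.656, 0.253] pointing down, gripper open.
Joint ranges: [-2.83, 2.83], [-0.83, 2.19], [0.07, 2.5], [-1.14, 4.28], [0.01, 3], [-2.97, 2.97]. Speed limits (rad/s): [1.89, 1.89, 2.22, 3.14, 3.14, 3.14].

INTERFACE

Orientations are given as a unit quaternion [x, y, z, w].
In Python, from cell import telemetry, snapshot, camera_params, robot gives the robot as it stands. The module is installed in compiled form; this text tells all that it offers.
- The arm moves only by the shell command python3 -m handwheel 'ROWS' [FORCE]. ROWS is JSON, a list of rows, each a list of 5 numbers: the finger opening in cm, from 0 to 8.54, then the shift along the tool's x, y, z in cm, then the turn about the tool's z in degrees. In form: [[claw, tx, ty, tz, twist], ...]. A call has 1 to 20 rows; each row is the pose to reach, as a shift and turn from the pose commanded when the call began, along the tool's axes at that moment; what a row does not reach only later rows make up. A row lasts 1/8 s, in which the tool goes at most 62.5 mm and 10.7 degrees, less where a joint would pass 70% of its speed; a pose out of reach is approached as far as the arm can. A call with a gripper value outside its range is refused whole. The fingers move at their own pace and stop on an object; FORCE is the grip in N (left out, the last holds). Time passes only in rows, so rows that repeat a pose let the fingers close. It gives the time, the measured TCP pose, the force, the opening and the grip force at its end, in the units of the state.
- telemetry.state(): the state, without advancing time (a new reading comes with each control period).
- snapshot(name): name is "scene" or "top" or "wrist"; returns the picture (480x640x3 uint8, blue, green, red); there is no depth.
- camera_params(name): a dict with "vertical_fov" (degrees; the focal length in pixels is half the picture's height over the tangent of half this angle, whatever the lens; pixels are square), "cx", "cy" (the principal point, pixels), "R" (3x3) and "t" (3): a world point X has camera coordinates R X + t; the wrist camera has in their place "T_tool_cam" (4x4, takes a point from camera to tool coordinates, whose origin is the TCP and whose axes are the flange's). Camera axes: x right, y down, z forward; pixel columns grow to the right and rows downward; lengths in m; the calibration is good to about 2 mm. A picture is of the moment at which its call begins: read the wrist's pose just before it. camera_params takes no time and is no camera call.
- robot.job_done(): hands the job in; it is judged then, once.
The state is a dict: "time_s": time; "q": joint angles; "joint_vel": joint speeds; "joint_torque": joint torques, N m; "position": TCP position; "tool_rot": TCP orientation; "wrist_force": force on the tool from outside, world axes, zero at the start; "moment": the same for the moment, N m; "width": finger opening in m; "grasp_force": force on a finger pad.
Only numpy, scipy, OpenCV 4.12 (cv2) and the standard library are available. Lean on these libraries where they do the work, as an engineer would, in place of code of your own. Each camera call takes 0.05 s, during which the arm holds its last target. There are 200 camera calls.

TASK

The signal input module stands on end in the slide-jaw holder with its socket face hidden against the fixed jaw. Slide the movable jaw well open, turn the module onto its back so that it lies flat on the holder's bed with the sockets facing straight up and its long side running from jaw to jaw, then slide the jaw closed again so the module is held square, about centred across the jaws and with no gap at either jaw. Let go, and leave the mouse, stamp and stapler where they are.

Things in the scene. Friction and masses are not known exactly. Their poses are not given: they have to be found in the camera images.
- holder: Slide-jaw holder screwed to the desk: aluminium base 100 mm (its x) by 250 mm (its y, from -100 to +150 mm), bed top 14 mm above the desk, rubber faced between the jaws. Origin at desk level below the middle of the fully opened jaws; z up; the jaws work along its y and, like the bed, are centred on x = 0.
- fixed_jaw (a point): Middle of the top edge of the fixed dark steel jaw's gripping face, 44 mm above the desk. The face looks to the holder's +y and lies at holder y = -70 mm; the jaw block is 80 mm wide (x) and 18 mm thick.
- jaw (a joint): Position of the movable jaw in m, 0 to 0.102. It slides along the holder's y, growing as the jaw opens (to +y). Clear gap between the two jaw faces = 38 mm + this value (140 mm when fully open). It needs about 3 N to slide and stays where it is left.
- jaw_paddle (a point): Middle of the top edge of the movable jaw's black upright paddle, 80 mm above the desk. The paddle is 40 mm wide (holder's x), 12 mm thick (y) and free from 24 to 80 mm above the desk: pinch it from above or push it either way. Its middle is 55 mm behind (+y of) the jaw's gripping face, with 34 mm free between paddle and jaw block.
- jaw_face (a point): Middle of the top edge of the movable jaw's gripping face (it looks to the holder's -y), 45 mm above the desk. The jaw block is 80 mm wide and 15 mm thick.
- module: Signal input module: rigid light grey plastic box, 60 mm (its x) by 40 mm (y) by 80 mm (z), about 0.35 kg, evenly spread. Origin at the centre of the 60 x 40 mm end on which it stands at the start, z up. Its -y face has the sockets and starts 1 to 5 mm from the fixed jaw, within 4 degrees of parallel. A level push near its top tips it over its far bottom edge without sliding.
- sockets (a point): Centre of the module's socket face (its -y face, 60 x 80 mm, a darker panel with six round flush sockets), on the surface. It is 54 mm above the desk both when the module stands in the holder and when it lies on the bed with the sockets up.
- mouse: Bystander: black computer mouse, 100 x 56 x 31 mm, loose on the desk. Origin at the centre of its underside.
- stamp: Bystander: self-inking stamp, 46 x 28 mm and 52 mm tall, loose on the desk. Origin at the centre of its underside.
- stapler: Bystander: stapler 36 x 130 mm, 46 mm tall, loose on the desk. Origin at the centre of its underside.
There are look-alikes about, which are no part of the job. Of the things shaped like the module, the grey one is meant.

How it is judged:
On the way, in this order (a step that is already met when the one before it is completed fails the run):
1. The movable jaw has been slid open, to a gap of more than 85 mm (value of joint jaw above 0.047 m), for 0.1 s.
2. The module lies with its sockets up on the bed, between the opened jaws (angle between module's own y axis and vertical above 3 rad and z of sockets in the frame of holder below 0.058 m and y of sockets in the frame of holder between -0.035 and 0.035 m and value of joint jaw above 0.0455 m), for 0.1 s.
At the end, for the whole second after the job is handed in: Module flat on the bed, sockets up (within 4 deg, 50-57 mm above the desk), its length square to the jaws (0.05 rad), centred across them within 18 mm, socket centre within 3 mm of 40 mm from the fixed jaw; jaw joint 0.039 to 0.0445 (play under 2.5 mm); module at rest (angle between module's own y axis and vertical above 3.07 rad and z of sockets in the frame of holder between 0.05 and 0.057 m and angle between the z axis of module and the y axis of holder, either way round below 0.05 rad and y of sockets in the frame of holder between -0.033 and -0.027 m and x of sockets in the frame of holder between -0.018 and 0.018 m and value of joint jaw between 0.039 and 0.0445 m and linear speed of module below 0.02 m/s); the robot touches nothing.
It fails at once if the mouse was moved more than 20 mm (distance of mouse from where it was at the start of the episode above 0.02 m).
It fails at once if the stamp was moved more than 20 mm (distance of stamp from where it was at the start of the episode above 0.02 m).
It fails at once if the stapler was moved more than 20 mm (distance of stapler from where it was at the start of the episode above 0.02 m).
It also fails if it takes over 58 s, if anything falls off the work surface, if the arm or the gripper's body presses on something with over 40 N, if the wrist force passes 120 N, or if a joint passes its speed limit or range.

## Working session

There is one attempt and no reset: what is moved stays moved. The work goes in short steps, Python scripts to look and compute and a shell command to move; the robot and the scene stay as the last step left them, time stands still between calls to the robot, and variables do not carry over. Pictures are saved under pics/ and viewed, at most 10 in all, crops included, and the job is handed in when it is done.

```bash
mkdir -p pics; python3 - <<'E'
from cell import telemetry, snapshot, camera_params
import cv2,numpy as np
s=telemetry.state();print(s['time_s'],s['position'],s['tool_rot'])
for n in ('scene','top'):
    cv2.imwrite(f'pics/{n}0.png',snapshot(n));print(n,camera_params(n))
print(camera_params('wrist'))
E
```

```text
0.0 [ 0.15699447 -0.65632701  0.25253683] [ 9.93117321e-01  1.17122365e-01 -3.15005216e-05 -5.81052681e-04]
scene {'vertical_fov': 45.09451877569358, 'cx': 327.1187755900303, 'cy': 238.15876092334585, 'R': array([[-0.23530389,  0.97178517,  0.01629898],
       [ 0.77231079,  0.19713247, -0.60388313],
       [-0.59005773, -0.12950818, -0.79690621]]), 't': array([ 0.15589757, -0.41606639,  1.50970049])}
top {'vertical_fov': 57.174569858585606, 'cx': 325.34393577557483, 'cy': 239.3700274492599, 'R': array([[ 2.94717918e-02, -9.99565600e-01,  1.58501128e-04],
       [-9.71195392e-01, -2.86728178e-02, -2.36553125e-01],
       [ 2.36454911e-01,  6.81770888e-03, -9.71618543e-01]]), 't': array([-0.05325396,  0.59330783,  0.7222605 ])}
{'vertical_fov': 65.55988980214488, 'cx': 318.0191933928307, 'cy': 241.09047765532424, 'T_tool_cam': array([[-1.88213747e-05, -9.49824756e-01, -3.12782564e-01,
         7.89566874e-02],
       [ 9.99999680e-01, -2.68133193e-04,  7.54064335e-04,
        -1.29079766e-04],
       [-8.00096361e-04, -3.12782449e-01,  9.49824457e-01,
        -1.21703789e-01],
       [ 0.00000000e+00,  0.00000000e+00,  0.00000000e+00,
         1.00000000e+00]])}
```

View pics/scene0.png

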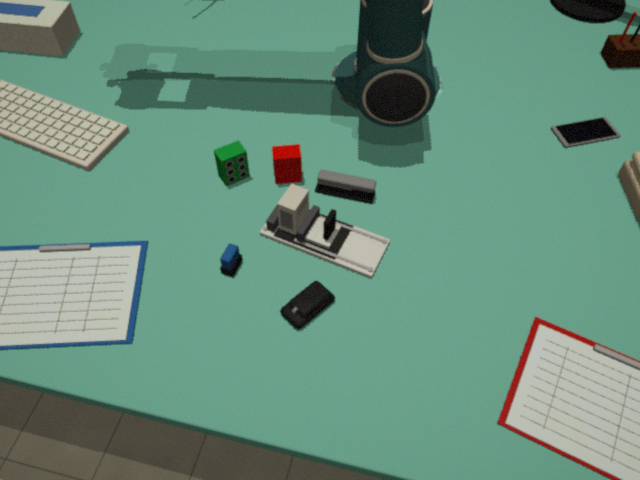

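View pics/top0.png

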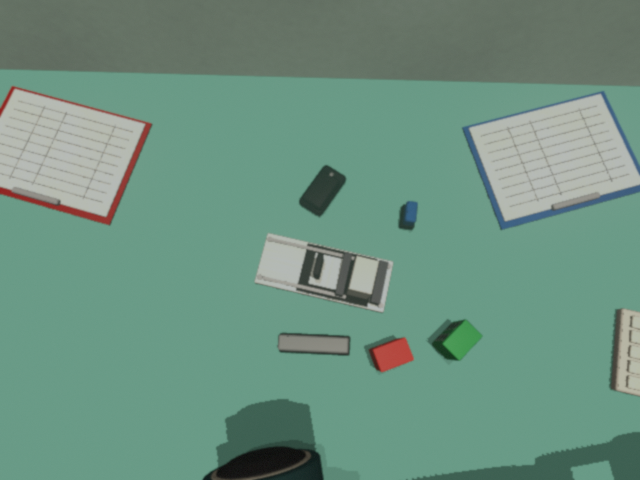

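Scene view: the grey module is at (293,210) in the holder (fixed jaw at (273,220), paddle (330,222)). The stapler is at (346,185), stamp (231,258) and mouse (307,304). Candidates for the module: grey box (293,210), red box (287,164) and green box with sockets (232,162). I choose the grey one, which stands in the holder. In the top view the holder is at (325,272), the module at (363,278) and the paddle at (318,264).

```bash
cat > h.py <<'E'
import numpy as np,cv2
from cell import telemetry,snapshot,camera_params
from scipy.spatial.transform import Rotation as Ro
def cam(n,s=None):
    p=camera_params(n);f=240/np.tan(np.radians(p['vertical_fov']/2))
    if n=='wrist':
        T=np.eye(4);T[:3,:3]=Ro.from_quat(s['tool_rot']).as_matrix();T[:3,3]=s['position']
        M=np.linalg.inv(T@p['T_tool_cam']);R,t=M[:3,:3],M[:3,3]
    else:R,t=np.array(p['R']),np.array(p['t'])
    return f,p['cx'],p['cy'],R,t
def ray(c,uv,z):
    f,cx,cy,R,t=c
    d=R.T@[(uv[0]-cx)/f,(uv[1]-cy)/f,1];o=-R.T@t
    return o+d*(z-o[2])/d[2]
def proj(c,X):
    f,cx,cy,R,t=c;x=R@np.array(X)+t
    return np.array([cx+f*x[0]/x[2],cy+f*x[1]/x[2]])
E
python3 - <<'E'
from h import *
im=cv2.imread('pics/top0.png');c=cam('top')
cr=im[225:320,245:405]
a=cv2.resize(cr,(800,475),interpolation=cv2.INTER_CUBIC)
cv2.imwrite('pics/crop_top.png',a)
im2=cv2.imread('pics/scene0.png')[170:285,240:400]
cv2.imwrite('pics/crop_scene.png',cv2.resize(im2,(800,575),interpolation=cv2.INTER_CUBIC))
hsv=cv2.cvtColor(im,cv2.COLOR_BGR2HSV)
m=((hsv[...,1]<60)&(hsv[...,2]>110)).astype(np.uint8);m[:225]=0;m[320:]=0;m[:,:245]=0;m[:,405:]=0
ys,xs=np.nonzero(m);r=cv2.minAreaRect(np.c_[xs,ys].astype(np.float32))
for p in cv2.boxPoints(r):print(p,ray(c,p,.014).round(4))
E
```

```text
[253.05618 283.08987] [0.5195 0.0987 0.014 ]
[265.10672 230.87074] [0.6221 0.0822 0.014 ]
[395.32584 260.9213 ] [ 0.5701 -0.1704  0.014 ]
[383.2753  313.14044] [ 0.4706 -0.1472  0.014 ]
```

View pics/crop_top.png

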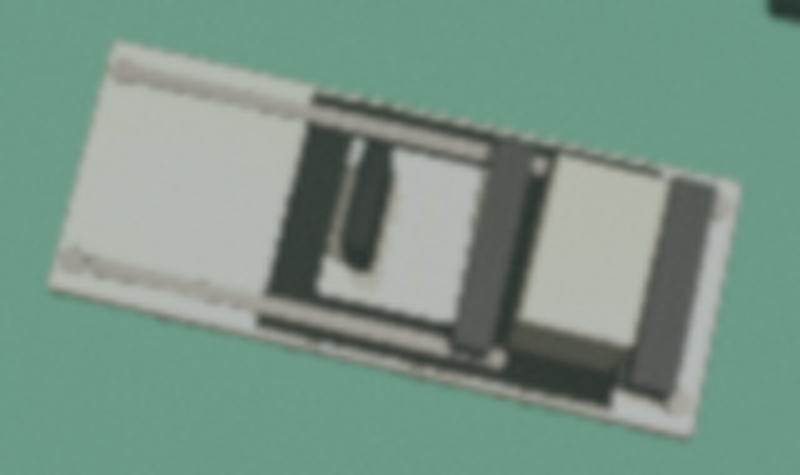

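View pics/crop_scene.png

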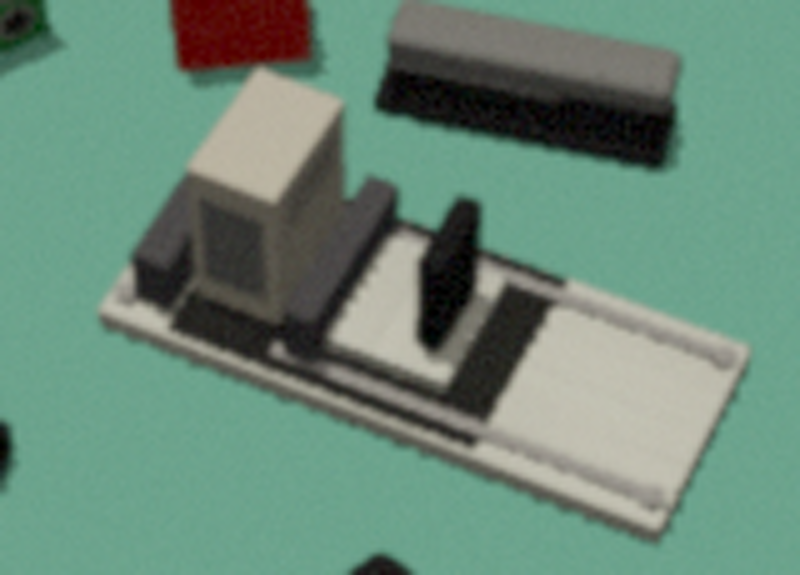

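Crops: the grey box is light, with a panel only on its far side, and stands right beside the fixed jaw at crop_top (670,290), with its socket face hidden, so the choice is confirmed. Module top corners in crop_top: (560,152), (668,178), (632,348), (515,322). The paddle top runs from about (378,140) to (355,265). The base corners are (118,42), (50,290), (692,436) and (740,182).

```bash
python3 - <<'E'
from h import *
c=cam('top')
P=lambda u,v,z: ray(c,(245+u/5-.4,225+v/5-.4),z)
lf,ln,rn,rf=[P(*a,.014)[:2] for a in((118,42),(50,290),(692,436),(740,182))]
print(lf,ln,rn,rf,[np.linalg.norm(a-b) for a,b in((lf,ln),(ln,rn),(rn,rf),(rf,lf))])
v=(lf+ln-rf-rn);y=v/np.linalg.norm(v);x=np.array([y[1],-y[0]])
O=(lf+ln+rn+rf)/4-y*.025
print('origin',O,'y',y,np.degrees(np.arctan2(y[1],y[0])))
H=lambda p:np.round([(p[:2]-O)@x,(p[:2]-O)@y],4)
for a in((560,152),(668,178),(632,348),(515,322)):print('mod',H(P(*a,.094)))
for a in((378,140),(355,268),(392,140)):print('pad',H(P(*a,.08)))
for a in((670,178),(715,186),(632,388),(672,400)):print('fix',H(P(*a,.044)))
for a in((490,140),(530,145),(455,345),(492,352)):print('jaw',H(P(*a,.045)))
s=telemetry.state();R=Ro.from_quat(s['tool_rot']).as_matrix();print(R)
np.savez('hold.npz',O=O,x=x,y=y)
E
```

```text
[0.61798941 0.07596799] [0.52053801 0.09583619] [ 0.47305394 -0.14665664] [ 0.56977888 -0.16515046] [np.float64(0.0994561250427267), np.float64(0.24709818386244564), np.float64(0.09847707559160236), np.float64(0.24589095422901355)]
origin [ 0.54048727 -0.05952522] y [0.19411134 0.9809795 ] 78.80718482255237
mod [ 0.028  -0.0264]
mod [ 0.0273 -0.0647]
mod [-0.033  -0.0643]
mod [-0.0332 -0.0237]
pad [0.0209 0.0369]
pad [-0.0253  0.0344]
pad [0.022 0.032]
fix [ 0.0383 -0.0692]
fix [ 0.0391 -0.086 ]
fix [-0.0403 -0.0709]
fix [-0.0413 -0.0858]
jaw [ 0.0373 -0.0015]
jaw [ 0.0387 -0.0163]
jaw [-0.0396 -0.0053]
jaw [-0.0391 -0.0189]
[[ 9.72563239e-01  2.32638561e-01 -2.16534160e-04]
 [ 2.32638660e-01 -9.72562711e-01  1.01354365e-03]
 [ 2.51962851e-05 -1.03610951e-03 -9.99999463e-01]]
```

```bash
python3 -m handwheel '[[4,5,-5,0,5],[4,10,-10,0,10],[4,15,-15,0,15],[4,20,-20,0,20],[4,25,-25,0,24.6],[4,30,-30,0,24.6],[4,35,-35,2,24.6],[4,40,-40,4,24.6],[4,45,-45,6,24.6],[4,50,-50,8,24.6],[4,52.7,-52.5,8,24.6],[4,52.7,-52.5,8,24.6],[4,52.7,-52.5,8,24.6],[4,52.7,-52.5,8,24.6],[4,52.7,-52.5,8,24.6],[4,52.7,-52.5,8,24.6]]' 30; cat >> h.py <<'E'
def view(name):
    s=telemetry.state();im=snapshot('wrist');cv2.imwrite('pics/'+name,im);return s,im,cam('wrist',s)
def tool(s,xy):
    "tool-frame shift in cm to bring TCP to world xy, and holder coords of TCP"
    R=Ro.from_quat(s['tool_rot']).as_matrix();d=np.append(np.array(xy)-s['position'][:2],0)
    return (R.T@d*100).round(2)
h=np.load('hold.npz');O,X,Y=h['O'],h['x'],h['y']
W=lambda a,b:O+X*a+Y*b
H=lambda p:np.round([(p[:2]-O)@X,(p[:2]-O)@Y],4)
E
python3 - <<'E'
from h import *
s,im,c=view('w1.png');print(H(s['position']),s['position'],s['wrist_force'])
R=Ro.from_quat(s['tool_rot']).as_matrix();print(np.degrees(np.arctan2(R[1,1],R[0,1])))
for a,z in(((0,-.07),.044),((.02,.037),.08),((-.02,.037),.08),((0,-.018),.045)):print(proj(c,np.append(W(*a),z)))
E
```

```text
time_s: 2.1
position: [0.5472, -0.0243, 0.1737]
tool_rot: [0.995, -0.098, 0.0, 0.0]
wrist_force: [0.7, -0.4, 0.1]
width: 0.0398
grasp_force: 0.0
[-0.0003  0.0359] [ 0.5471724  -0.02425804  0.17368575] [ 0.67663381 -0.44743829  0.09400629]
-101.23460660461201
[466.93136581 235.76808032]
[315.1000827  221.95695241]
[315.30220114 283.12036387]
[393.63919467 236.25016361]
```

View pics/w1.png

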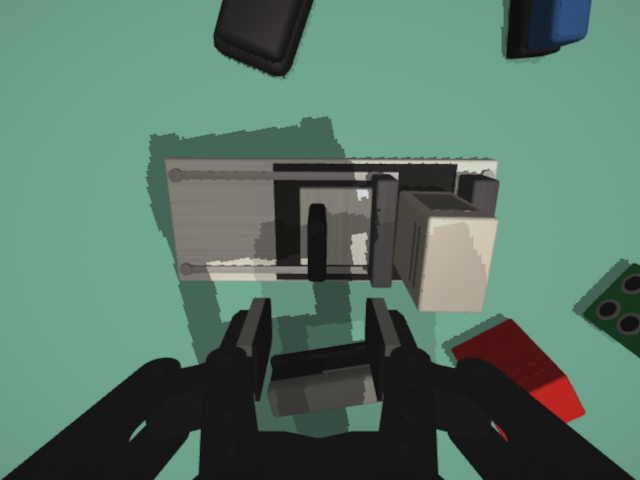

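The wrist view shows the paddle at columns 308–326, centred between the fingers, with the module on the right (pixel (450,260)). I'll descend, pinch and pull.

```bash
python3 -m handwheel '[[4,0,0,4,0],[4,0,0,8,0],[4,0,0,10.5,0],[4,0,0,10.5,0],[4,0,0,10.5,0],[0.8,0,0,10.5,0],[0.8,0,0,10.5,0],[0.8,0,0,10.5,0],[0.8,0,0,10.5,0],[0.8,0,0,10.5,0],[0.8,0,0,10.5,0]]' 40
python3 -m handwheel '[[0.8,0,-0.6,0,0],[0.8,0,-1.4,0,0],[0.8,0,-2.2,0,0],[0.8,0,-3.0,0,0],[0.8,0,-3.8,0,0],[0.8,0,-4.6,0,0],[0.8,0,-5.4,0,0],[0.8,0,-6.2,0,0],[0.8,0,-7,0,0],[0.8,0,-7.8,0,0],[0.8,0,-8.3,0,0],[0.8,0,-8.3,0,0],[0.8,0,-8.3,0,0],[0.8,0,-8.3,0,0]]'; python3 - <<'E'
from h import *
s,im,c=view('w2.png');print(H(s['position']),s['position'])
E
```

```text
time_s: 3.52
position: [0.5479, -0.0234, 0.0695]
tool_rot: [0.995, -0.097, 0.001, 0.0]
wrist_force: [-2.6, -1.9, 5.1]
width: 0.0115
grasp_force: 41.6
time_s: 5.28
position: [0.5645, 0.0585, 0.0696]
tool_rot: [0.995, -0.097, 0.001, -0.0]
wrist_force: [3.9, 2.0, 4.6]
width: 0.0113
grasp_force: 41.5
[0.0006 0.1204] [0.56447889 0.05848675 0.06958177]
```

```bash
python3 -m handwheel '[[4,0,0,0,0],[4,0,0,0,0],[4,0,0,0,0],[4,0,0,-4,0],[4,0,0,-8,0],[4,0,0,-10,0],[2.5,0,3,-10,-10],[2.5,0,7,-10,-20],[2.5,0,11,-10,-30],[2.5,0,15,-10,-40],[2.5,0,18,-10,-50],[2.5,-0.3,21.7,-10,-60],[2.5,-0.3,21.7,-10,-70],[2.5,-0.3,21.7,-10,-80],[2.5,-0.3,21.7,-10,-90],[2.5,-0.3,21.7,-10,-90],[2.5,-0.3,21.7,-10,-90],[2.5,-0.3,21.7,-10,-90]]'; python3 - <<'E'
from h import *
s,im,c=view('w3.png');print(H(s['position']),s['position'],s['q'])
R=Ro.from_quat(s['tool_rot']).as_matrix();print(np.degrees(np.arctan2(R[1,0],R[0,0])))
E
```

```text
time_s: 7.58
position: [0.5185, -0.1541, 0.1681]
tool_rot: [0.773, 0.634, -0.0, -0.0]
wrist_force: [0.6, 0.4, -0.1]
width: 0.0252
grasp_force: 0.0
[-0.0032 -0.0971] [ 0.51854549 -0.15413821  0.16814966] [-3.36092346e-01 -1.42377465e-01  1.83602379e+00  8.82044980e-06
  1.44814107e+00 -1.39240217e-01]
78.72114178497058
```

View pics/w3.png

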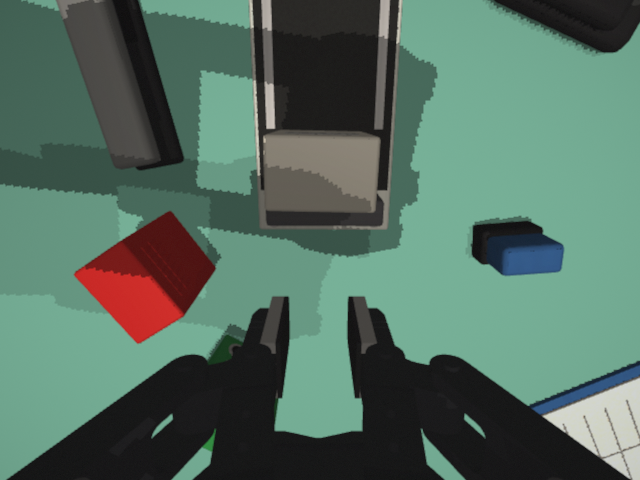

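The wrist view shows the module top at columns 264–380, rows 133–212, centred and square to the fingers, which are behind the fixed jaw. I'll descend and push.

```bash
python3 -m handwheel '[[2.5,0,0,4,0],[2.5,0,0,7.3,0],[2.5,0,0,7.3,0],[2.5,0.5,0,7.3,0],[2.5,1,0,7.3,0],[2.5,1.5,0,7.3,0],[2.5,1.9,0,7.3,0],[2.5,2.3,0,7.3,0],[2.5,2.7,0,7.3,0],[2.5,3.0,0,7.3,0],[2.5,3.0,0,7.3,0]]'; python3 - <<'E'
from h import *
s,im,c=view('w4.png');print(H(s['position']),s['position'])
E
```

```text
time_s: 9.0
position: [0.5244, -0.1246, 0.0953]
tool_rot: [0.772, 0.635, 0.0, -0.0]
wrist_force: [-0.5, -0.5, 0.7]
width: 0.0248
grasp_force: 0.5
[-0.0032 -0.0669] [ 0.52439695 -0.12455227  0.09526141]
```

View pics/w4.png

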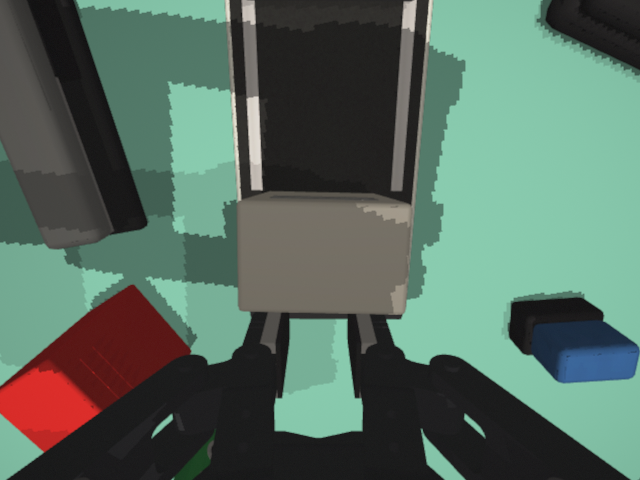

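The module is in contact and starting to tip, square to the fingers (rows 195–315). I'll keep pushing gently.

```bash
python3 -m handwheel '[[2.5,0.4,0,0,0],[2.5,0.8,0,0,0],[2.5,1.1,0,0,0],[2.5,1.3,0,0,0],[2.5,1.5,0,0,0],[2.5,1.7,0,0,0],[2.5,1.9,0,0,0],[2.5,2.1,0,0,0],[2.5,2.3,0,0,0],[2.5,2.5,0,0,0],[2.5,2.7,0,0,0],[2.5,2.7,0,0,0],[2.5,2.7,0,0,0],[2.5,2.7,0,0,0],[2.5,2.7,0,0,0]]'; python3 -m handwheel '[[2.5,0,0,-4,0],[2.5,0,0,-8,0],[2.5,-4,0,-12,0],[2.5,-4,0,-12,0],[2.5,-4,0,-12,0]]';python3 - <<'E'
from h import *
s,im,c=view('w5.png');print(H(s['position']),s['position'])
E
```

```text
time_s: 10.92
position: [0.5296, -0.0983, 0.0953]
tool_rot: [0.772, 0.635, 0.0, 0.0]
wrist_force: [-0.6, 0.3, -0.3]
width: 0.0251
grasp_force: 0.0
time_s: 11.55
position: [0.5217, -0.1374, 0.2146]
tool_rot: [0.773, 0.635, -0.0, -0.0]
wrist_force: [0.4, 0.2, -1.0]
width: 0.0251
grasp_force: 0.0
[-0.0033 -0.0801] [ 0.52166693 -0.13740326  0.21463167]
```

View pics/w5.png

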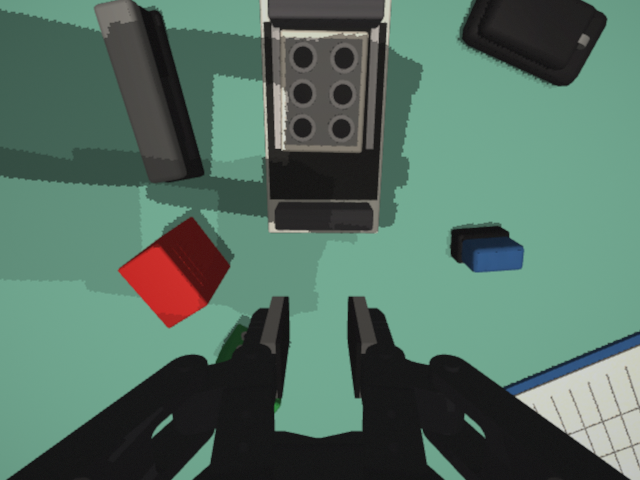

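The module lies flat, sockets up, with six sockets visible. The face covers about columns 281–366, rows 31–152, with a slight yaw.

```bash
python3 - <<'E'
from h import *
s=telemetry.state();c=cam('wrist',s)
for p in((279,152),(363,151),(279,33),(367,31)):print(H(ray(c,p,.054)))
for p in((264,24),(390,24)):print('jaw',H(ray(c,p,.045)))
for p in((276,206),(372,206)):print('fix',H(ray(c,p,.044)))
# go above paddle: TCP holder (0,.12) 
print(tool(s,W(0,.120)))
E
```

```text
[-0.0338 -0.0237]
[ 0.0282 -0.0229]
[-0.0313  0.0544]
[0.0279 0.0557]
jaw [-0.0423  0.0617]
jaw [0.0446 0.0617]
fix [-0.0385 -0.0667]
fix [ 0.0382 -0.0666]
[1.998e+01 3.600e-01 1.000e-02]
```

```bash
python3 -m handwheel '[[4,2,0.4,0,10],[4,5,0.4,0,20],[4,9,0.4,0,30],[4,13,0.4,0,40],[4,17,0.4,0,50],[4,20,0.4,0,60],[4,20,0.4,0,70],[4,20,0.4,0,80],[4,20,0.4,0,90],[4,20,0.4,4,90],[4,20,0.4,8,90],[4,20,0.4,8,90],[4,20,0.4,11,90],[4,20,0.4,14.5,90],[4,20,0.4,14.5,90],[4,20,0.4,14.5,90]]'; python3 -m handwheel '[[0.8,0,0,0,0],[0.8,0,0,0,0],[0.8,0,0,0,0],[0.8,0,0,0,0],[0.8,0,0,0,0],[0.8,0,0,0,0],[0.8,0,0,0,0]]' 40; python3 - <<'E'
from h import *
s=telemetry.state();print(H(s['position']),s['position'])
E
```

```text
time_s: 13.6
position: [0.5653, 0.0582, 0.0725]
tool_rot: [0.995, -0.097, 0.001, -0.0]
wrist_force: [0.0, 0.6, 0.4]
width: 0.04
grasp_force: 0.0
time_s: 14.48
position: [0.5651, 0.058, 0.0719]
tool_rot: [0.995, -0.097, 0.001, -0.0]
wrist_force: [-1.4, 0.2, 8.2]
width: 0.0113
grasp_force: 41.8
[0.0013 0.1201] [0.56508538 0.05801266 0.07191968]
```

```bash
python3 -m handwheel '[[0.8,0,0.3,0,0],[0.8,0,0.7,0,0],[0.8,0,1.1,0,0],[0.8,0,1.5,0,0],[0.8,0,1.9,0,0],[0.8,0,2.3,0,0],[0.8,0,2.7,0,0],[0.8,0,3.1,0,0],[0.8,0,3.5,0,0],[0.8,0,3.9,0,0],[0.8,0,4.3,0,0],[0.8,0,4.6,0,0],[0.8,0,4.9,0,0],[0.8,0,5.1,0,0],[0.8,0,5.1,0,0]]'; python3 -m handwheel '[[0.8,0,0.1,0,0],[0.8,0,0.2,0,0],[0.8,0,0.2,0,0]]'; python3 -m handwheel '[[0.8,0,0.1,0,0],[0.8,0,0.2,0,0],[0.8,0,0.2,0,0]]'; python3 - <<'E'
from h import *
s=telemetry.state();print(H(s['position']),s['position'])
E
```

```text
time_s: 16.35
position: [0.555, 0.0082, 0.0719]
tool_rot: [0.995, -0.097, 0.001, -0.001]
wrist_force: [-4.2, 4.0, 9.6]
width: 0.0118
grasp_force: 42.1
time_s: 16.73
position: [0.5547, 0.0064, 0.0719]
tool_rot: [0.995, -0.097, 0.001, -0.001]
wrist_force: [-4.3, 5.9, 8.8]
width: 0.0114
grasp_force: 42.1
time_s: 17.1
position: [0.5544, 0.0053, 0.0719]
tool_rot: [0.995, -0.097, 0.001, -0.001]
wrist_force: [-2.5, 13.0, 8.8]
width: 0.0116
grasp_force: 42.0
[0.0011 0.0663] [0.55443173 0.00526622 0.07193788]
```

```bash
python3 -m handwheel '[[0.8,0,0.1,0,0],[0.8,0,0.2,0,0],[0.8,0,0.2,0,0],[0.8,0,0.2,0,0]]'; python3 - <<'E'
from h import *
s=telemetry.state();print(H(s['position']),s['position'])
E
```

```text
time_s: 17.6
position: [0.5544, 0.0051, 0.072]
tool_rot: [0.995, -0.097, 0.001, -0.003]
wrist_force: [2.1, 31.2, 6.1]
width: 0.0115
grasp_force: 42.3
[0.0011 0.0661] [0.55439477 0.00514616 0.07198428]
```

```bash
python3 -m handwheel '[[0.8,0,-0.2,0,0],[0.8,0,-0.2,0,0],[4,0,-0.2,0,0],[4,0,-0.2,0,0],[4,0,-0.2,0,0],[4,0,-0.2,0,0],[4,0,-0.2,-4,0],[4,0,-0.2,-9,0],[4,0,-0.2,-14,0],[4,-5,-0.2,-18,0],[4,-5,-0.2,-18,0],[4,-5,-0.2,-18,0],[4,-5,-0.2,-18,0]]'; python3 - <<'E'
from h import *
s,im,c=view('w6.png');print(H(s['position']),s['position'])
for a,z in(((0,-.07),.044),((0,.010),.045),((0,.065),.08)):print(proj(c,np.append(W(*a),z)))
E
```

```text
time_s: 19.23
position: [0.505, 0.0135, 0.2488]
tool_rot: [0.995, -0.097, -0.001, 0.0]
wrist_force: [0.5, 0.2, -0.5]
width: 0.0404
grasp_force: 0.0
[-0.049   0.0648] [0.50496184 0.01352177 0.24877476]
[474.43973789 154.88435859]
[381.2869029  154.94359799]
[316.80180133 159.26181211]
```

View pics/w6.png

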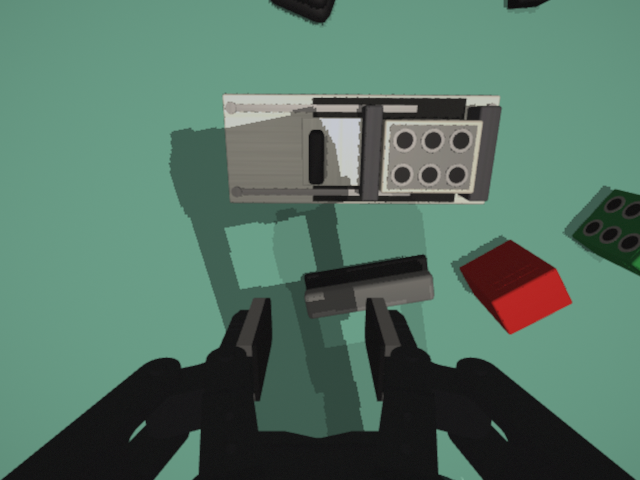

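Sockets up, held between the jaws (module at columns 382–482, rows 120–193), apparently square and flush. One numeric check.

```bash
python3 - <<'E'
from h import *
im=cv2.imread('pics/w6.png');c=cam('wrist',telemetry.state())
cv2.imwrite('pics/crop6.png',cv2.resize(im[90:210,340:500],(800,600),interpolation=cv2.INTER_CUBIC))
E
```

```text
(no output)
```

View pics/crop6.png

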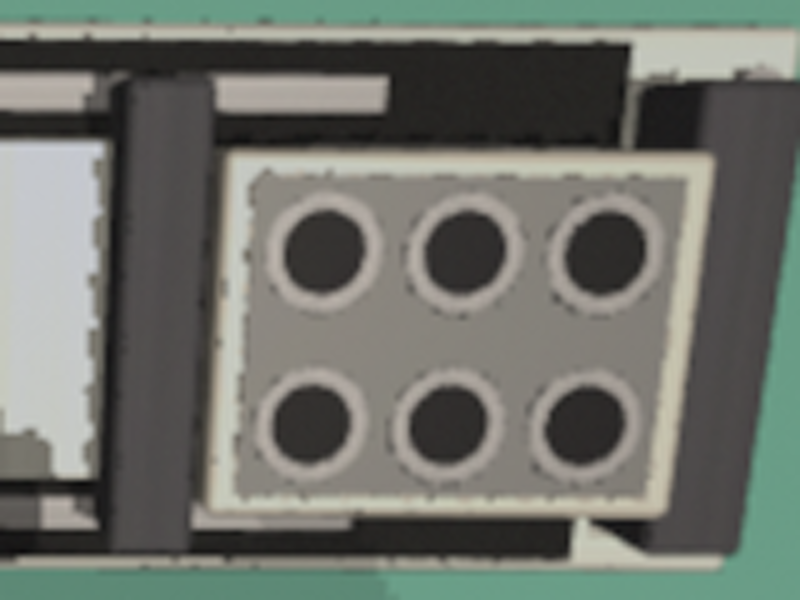

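```bash
python3 - <<'E'
from h import *
c=cam('wrist',telemetry.state());P=lambda u,v,z:H(ray(c,(340+u/5-.4,90+v/5-.4),z))
for p in((222,150),(714,153),(666,518),(205,516)):print('mod',P(*p,.054))
for p in((213,80),(188,550)):print('jaw',P(*p,.045))
for p in((799,85),(738,552)):print('fixback',P(*p,.044))
im=cv2.imread('pics/w6.png');g=cv2.cvtColor(im,cv2.COLOR_BGR2GRAY)[100:200,375:490]
m=(g<70).astype(np.uint8)
n,l,st,ce=cv2.connectedComponentsWithStats(m)
k=[i for i in range(1,n) if 80<st[i,4]<400 and abs(st[i,2]-st[i,3])<5]
for i in k:print(ce[i],P((ce[i][0]+35.4)*5,(ce[i][1]+10.4)*5,.054))
E
```

```text
mod [0.0287 0.0108]
mod [ 0.0283 -0.0687]
mod [-0.0313 -0.0688]
mod [-0.031   0.0104]
jaw [0.0396 0.0114]
jaw [-0.0388  0.0115]
fixback [ 0.0389 -0.0854]
fixback [-0.0393 -0.0866]
[29.3655914  39.94623656] [ 0.0129 -0.0068]
[57.54255319 40.14361702] [ 0.0127 -0.0299]
[85.77777778 40.24747475] [ 0.0127 -0.0531]
[26.76162791 74.49418605] [-0.0153 -0.0067]
[54.11627907 74.56976744] [-0.0154 -0.0298]
[81.48044693 74.74301676] [-0.0155 -0.0529]
```

Square to about 0.2°, x centre −1.3 mm, and no gap within measuring error. I'm handing it in.

```bash
python3 -c "
from cell import robot
print(robot.job_done())"
```

```text
the job is handed in; nothing more can be done
None
```

The job is handed in: the grey module lies flat with its sockets up, held square between the closed jaws with no visible gap, and the gripper is clear; the judge's result was not shown.

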